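# Fit the idler bearing and hold the spring tensioner wound

### The job

Fit the loose steel ball bearing over the upright spindle at the end of the spring-loaded tensioner arm, so that it sits flat on the shoulder as the idler. Then swing the arm against its spring, anticlockwise seen from above, until it is fully wound to its far stop, and finish while still holding it there, so that a chain could be laid on; do not let the arm fly back, and leave the other things on the bench where they are.

Things in the scene. Friction and masses are not known exactly. Their poses are not given: they have to be found in the camera images.
- bearing: The loose steel ball bearing, a ring 53 mm across and 16 mm thick with an open bore 23.5 mm across, about 0.16 kg, lying flat on the bench. Origin at the centre of its underside, z up; round, so its yaw does not matter. Grasp it across its outside.
- tensioner: Fixed grey base plate of the chain tensioner, 170 x 140 x 12 mm (its x by its y), turned about the vertical. Origin at the centre of its underside. A pivot body stands on it at x = +45 mm; pivot bolt and coil spring there reach 62 mm above the bench. Two stop posts 45 mm high stand 70 mm from the pivot, one at each end of the arm's swing.
- pivot (a point): Point on the vertical pivot axis of the arm, at the underside of the arm bar, 34 mm above the bench; turns with the base plate.
- spindle_seat (a point): Centre of the shoulder's top face on the arm's free end, where the bearing's underside must rest: 48 mm above the bench, 100 mm from the pivot axis, moving with the arm. Shoulder 34 mm across; below it the arm is a flat bar 26 mm wide, 34 to 42 mm above the bench. The spindle stands 28 mm above the shoulder: 20 mm thick for 18 mm, then tapering to 6 mm at the tip.
- tension_arm (a joint): Angle of the tensioner arm (rad): 0 at rest against one stop; grows anticlockwise seen from above; 1.1 at the far stop, fully wound. At 0 the arm points from the pivot at 148.5 degrees from the base plate's x axis. The spring's torque is 0.2 N m at rest and 0.75 N m at the far stop (about 7.5 N at the spindle); released, the arm flies back.
- tape_roll: Bystander: a small roll of black tape, 55 mm across and 19 mm thick, lying flat on the bench, of nearly the bearing's size. Origin at the centre of its underside.
- tape_measure: Bystander: yellow tape measure, 37 x 78 x 62 mm, standing on the bench. Origin at its underside.
Not all that is in view belongs to the job. There is more than one size of the bearing; the one meant has the size given above.

How it is judged:
By the outcome, as a careful person would: the job done as asked, in the order asked, and still so for the second after the job is handed in, while the arm keeps its last pose, push and grip.
It also fails if it takes over 45 s, if anything falls off the work surface, if the arm or the gripper's body presses on something with over 40 N, if the wrist force passes 120 N, or if a joint passes its speed limit or range.

### The arm

A 7-joint arm with a two-finger parallel gripper is mounted at the origin on a cart in front of the work surface, level with it; the furniture and walls round the work are solid. World frame = base frame: x ahead of the robot, y to its left, z up, the work surface at z = 0. Lengths are in m, angles in rad, forces in N, time in s.
With the tool pointing down it reaches from about 0.35 to 0.9 m from the base axis. Payload 8.1 kg.
Tool frame: the origin (TCP) lies on the front face of the gripper's body, between the roots of the fingers; the fingertips stand 66 mm ahead of it and the grasp point (between the pads) lies 47 mm ahead of it (arm.finger_overhang is the distance from the TCP to the fingertips, in m); z points along the fingers, y is the line along which they close (so a half turn about z gives the same grasp; the last joint's range is limited). The gripper opens to 92 mm and grips with 3 to 60 N. Pads are 19 mm wide; open, the fingers measure 130 mm over their backs; the gripper's body (75 mm by 190 mm) begins 47 mm behind the grasp point.
Start: joints at [1.025, 0.434, 0.025, 1.573, -0.012, 1.134, -0.075], TCP at [0.268, -0.565, 0.292] pointing down, gripper open.
Joint ranges: [-2.62, 2.62], [-0.44, 2.09], [-1.27, 1.32], [0.08, 2.57], [-1.32, 4.46], [0.12, 2], [-2.74, 2.74]. Speed limits (rad/s): [2.22, 2.22, 3.01, 3.01, 3.14, 3.14, 3.14].

### API

Orientations are given as a rotation vector (axis times angle).
In Python, from cell import readout, cams, workorder, spotter, arm gives the robot as it stands.
- The arm moves only by the shell command python3 -m creep 'ROWS' [FORCE]. ROWS is a JSON list of rows, 1 to 10 of them, each written [[dx, dy, dz], turn, opening]: dx, dy, dz in m, then a turn about the tool's z in rad, then the opening from 0.0 (shut) to 1.0 (fully open); each row shifts and turns the commanded pose from where the row before left it, along the tool's axes as they then stand; what a row does not reach is not made up. A row lasts 1/10 s, in which the tool goes at most 0.05 m and 0.15 rad, less where a joint would pass 70% of its speed; a pose out of reach is approached as far as the arm can. The fingers move at their own pace and stop on an object; FORCE is the grip in N (left out, the last holds). Time passes only in rows, so rows that do not move let the fingers close. It prints the time, the measured TCP pose, the force, the opening and the grip force at its end. Input that does not fit is refused with a message, and nothing moves.
- readout.observe(): the state, without advancing time (a new reading comes with each control period).
- cams.get_image(name): name is "scene" or "top" or "wrist"; returns a dict with "image" (480x640x3 uint8, blue, green, red), "fx", "fy", "cx", "cy" (pixels), "distortion" ([k1, k2, p1, p2, k3] as OpenCV has them; the pictures are not rectified), "cam_to_world" (4x4, takes a point from camera to world coordinates); the wrist camera has in their place "mount" (4x4, takes a point from camera to tool coordinates, whose origin is the TCP and whose axes are the flange's). Camera axes: x right, y down, z forward; pixel columns grow to the right and rows downward; lengths in m; the calibration is good to about 2 mm. A picture is of the moment at which its call begins: read the wrist's pose just before it. There is no depth.
- workorder.sign_off(): hands the job in; it is judged then, once.
Trained networks look in a picture, given as the dict that the camera call returned (one of the last four; its "shot" number tells which), for a name from the list of things; names that differ only in an ending like _2 or _b are one class to them, and where a whole thing is asked for, a point or a joint stands for the part that bears it (a point fixed in the world has none). Each returns a list of dicts, best first, with "score" (0 to 1); they miss things now and then, are a little off and sometimes report something else, mostly with a low value. They report only what shows in the picture. A call takes as long as a camera call. They do not tell look-alikes from the thing itself.
- spotter.boxes_of(picture, name): "centre" ([x, y, z] in m, in the coordinates of the camera as it stood for that picture, good to about 4 mm: the middle of the surface that is visible of it).
The state is a dict: "clock": time; "joints": joint angles; "dq": joint speeds; "joint_efforts": joint torques, N m; "position": TCP position; "ee_rot": TCP orientation; "force": force on the tool from outside, world axes, zero at the start; "ft_torque": the same for the moment, N m; "width": opening from 0.0 (shut) to 1.0 (fully open); "gripper_force": force on a finger pad.
Only numpy, scipy, OpenCV 4.12 (cv2) and the standard library are available. Lean on these libraries where they do the work, as an engineer would, in place of code of your own. Each camera call takes 0.05 s, during which the arm holds its last target. There are 200 camera calls.

## Working session

There is one attempt and no reset: what is moved stays moved. The work goes in short steps, Python scripts to look and compute and a shell command to move; the robot and the scene stay as the last step left them, time stands still between calls to the robot, and variables do not carry over. Pictures are saved under pics/ and viewed, at most 10 in all, crops included, and the job is handed in when it is done.

```bash
mkdir -p pics; ls; cat > h.py <<'E'
import numpy as np, cv2
from cell import readout, cams, workorder, spotter, arm
from scipy.spatial.transform import Rotation as R
def snap(n):
    s=readout.observe(); p=cams.get_image(n)
    if 'cam_to_world' in p: T=np.array(p['cam_to_world'])
    else:
        W=np.eye(4); W[:3,:3]=R.from_rotvec(s['ee_rot']).as_matrix(); W[:3,3]=s['position']; T=W@np.array(p['mount'])
    p['T']=T; return p
def K(p): return np.array([[p['fx'],0,p['cx']],[0,p['fy'],p['cy']],[0,0,1.]])
def px2w(p,uv,z):
    q=cv2.undistortPoints(np.array(uv,float).reshape(-1,1,2),K(p),np.array(p['distortion'],float))[:,0]
    d=np.c_[q,np.ones(len(q))]@p['T'][:3,:3].T; o=p['T'][:3,3]
    return o+d*((z-o[2])/d[:,2])[:,None]
def w2px(p,X):
    Ti=np.linalg.inv(p['T']); X=np.atleast_2d(np.array(X,float))
    return cv2.projectPoints(X@Ti[:3,:3].T+Ti[:3,3],np.zeros(3),np.zeros(3),K(p),np.array(p['distortion'],float))[0][:,0]
def find(p,n):
    return [(round(b['score'],2),(p['T']@np.r_[b['centre'],1])[:3].round(4)) for b in spotter.boxes_of(p,n)]
E
python3 - <<'E'
from h import *
s=readout.observe(); print(s['position'],s['ee_rot'],s['clock'])
for c in ['top','scene']:
    p=snap(c); cv2.imwrite(f'pics/{c}0.png',p['image'])
    print(c,p['T'][:3,3])
    for n in ['bearing','tensioner','spindle_seat','tension_arm','tape_roll','tape_measure']:
        for sc,x in find(p,n): print(n,sc,x,w2px(p,x).round())
E
```

```text
pics
[ 0.26756545 -0.56437242  0.29143967] [-3.06347864e+00 -6.89388076e-01  7.49339353e-04] 0.0
top [0.44531682 0.18250752 1.11965478]
bearing 0.59 [0.6176 0.2048 0.0206] [[309. 183.]]
bearing 0.58 [0.328  0.3607 0.0159] [[230. 328.]]
bearing 0.56 [0.4215 0.3454 0.0127] [[239. 281.]]
tensioner 0.81 [0.6532 0.051  0.0116] [[385. 166.]]
spindle_seat 0.72 [0.6489 0.0748 0.0417] [[375. 165.]]
tension_arm 0.97 [0.6471 0.0747 0.043 ] [[375. 166.]]
tape_roll 0.57 [0.3964 0.2156 0.0172] [[304. 294.]]
tape_measure 0.83 [0.5039 0.2835 0.062 ] [[267. 238.]]
scene [0.08087181 0.66405806 0.67933786]
bearing 0.91 [0.6178 0.2082 0.0197] [[282. 219.]]
bearing 0.65 [0.4173 0.3543 0.0114] [[301. 325.]]
bearing 0.56 [0.3265 0.3669 0.0216] [[337. 362.]]
tensioner 0.97 [0.6451 0.0748 0.0135] [[319. 185.]]
spindle_seat 0.74 [0.6334 0.0862 0.0432] [[319. 179.]]
tension_arm 0.74 [0.6313 0.0798 0.0361] [[322. 180.]]
tape_roll 0.9 [0.4008 0.2223 0.0204] [[361. 282.]]
tape_measure 0.69 [0.4991 0.2959 0.0488] [[291. 265.]]
```

```bash
python3 - <<'E'
import cv2
a=cv2.imread('pics/top0.png')[130:350,180:460]
cv2.imwrite('pics/topc.png',cv2.resize(a,None,fx=2.7,fy=2.7,interpolation=2))
E
```

```text
(no output)
```

View pics/topc.png

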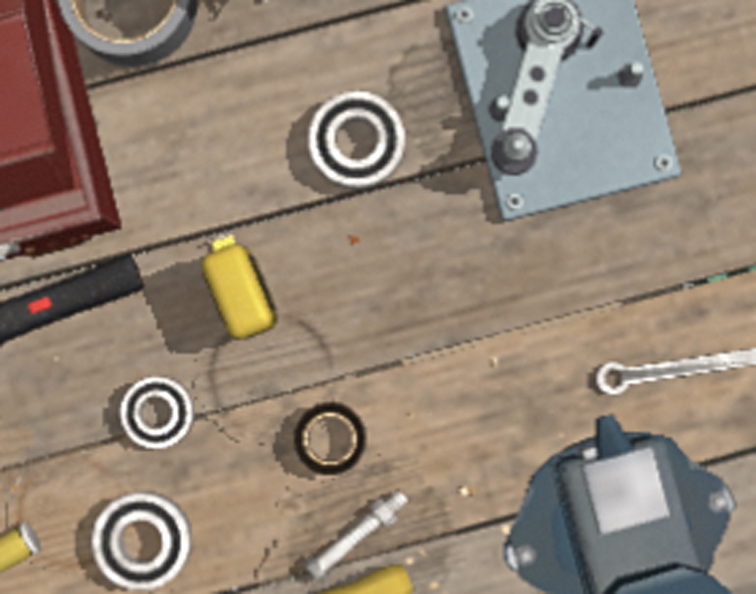

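View pics/scene0.png

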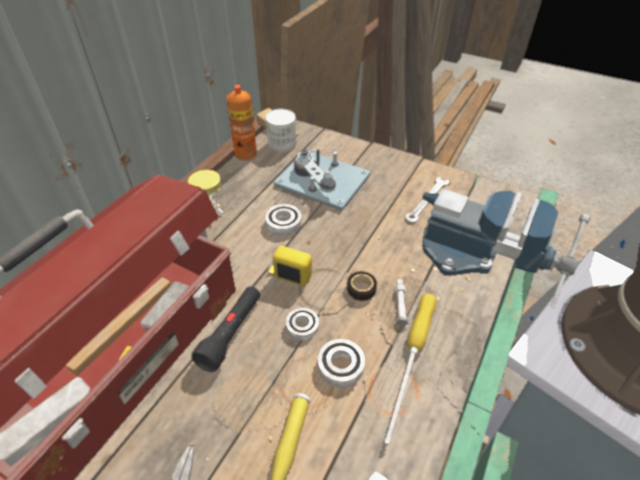

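The top crop shows three bearings at crop (357,139), (156,412) and (141,541), and a tape roll at (330,438). The first and third look about 97 px across. The second is about 72 px, the same as the 55 mm tape roll, so it fits the 53 mm bearing. Full-picture pixels for it are top (238,283) and scene (302,324). I'll measure it and confirm in a crop.

```bash
python3 - <<'E'
from h import *
p=snap('top')
c=np.array([[357,139],[156,412],[141,541],[330,438.]])/2.7+[180,130]
d=[97,72,97,71]
for (u,v),w in zip(c,d):
    a=px2w(p,[[u-w/5.4,v],[u+w/5.4,v],[u,v]],0.016); print(a[2].round(4),np.linalg.norm(a[1]-a[0]).round(4), (u,v))
im=p['image']
a=cv2.resize(im[258:308,205:272],None,fx=6,fy=6,interpolation=2)
b=cv2.resize(im[110:215,335:440],None,fx=5.5,fy=5.5,interpolation=2)
h=np.zeros((580,a.shape[1]-0,3),np.uint8)
cv2.imwrite('pics/b.png',a);cv2.imwrite('pics/t.png',b); print(a.shape,b.shape)
print('tip',px2w(p,np.array([[516,147]])/2.7+[180,130],0.076),'piv',px2w(p,np.array([[553,18]])/2.7+[180,130],0.062))
E
```

```text
[0.6209 0.1987 0.016 ] 0.0721 (np.float64(312.2222222222222), np.float64(181.48148148148147))
[0.4184 0.3465 0.016 ] 0.0533 (np.float64(237.77777777777777), np.float64(282.5925925925926))
[0.3237 0.3571 0.016 ] 0.0717 (np.float64(232.22222222222223), np.float64(330.3703703703703))
[0.3996 0.2182 0.016 ] 0.0522 (np.float64(302.22222222222223), np.float64(292.2222222222222))
(300, 402, 3) (578, 578, 3)
tip [[0.60584922 0.08595587 0.076     ]] piv [[0.70179456 0.05725244 0.062     ]]
```

View pics/b.png

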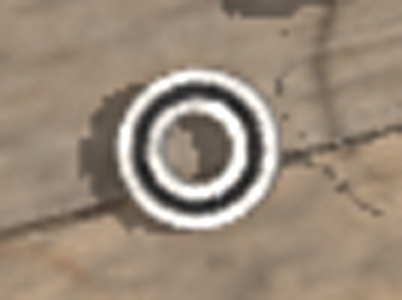

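View pics/t.png

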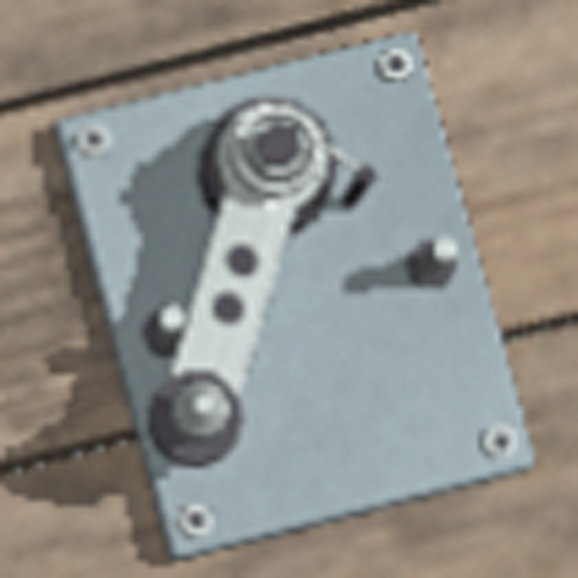

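Crop b shows the ring at (198,149), which is full-picture (238.0,282.8) and 53 mm across, so this is the bearing meant. Crop t shows the plate corners at (60,122), (415,33), (532,465) and (173,558). The pivot is at about (278,145) and the spindle tip at about (203,406). The arm rests against the left post, and the far-stop post is at (437,255).

```bash
python3 - <<'E'
from h import *
p=snap('top')
o=np.array([335,110.])
f=lambda a,z:px2w(p,np.array(a,float)/5.5+o,z)
TL,TR,BR,BL=C=f([[60,122],[415,33],[532,465],[173,558]],.012)
print(np.linalg.norm(TL-BL),np.linalg.norm(TR-BR),np.linalg.norm(TL-TR),np.linalg.norm(BL-BR))
c=C.mean(0);x=(TL+TR-BL-BR);yaw=np.arctan2(x[1],x[0]);print('c',c,'yaw',np.degrees(yaw))
pv=c[:2]+.045*np.array([np.cos(yaw),np.sin(yaw)])
print('pivot',pv, 'obs',f([[278,145]],.062))
a=yaw+np.radians(148.5)
for q in (0,1.1):print('seat',q,pv+.1*np.array([np.cos(a+q),np.sin(a+q)]),np.degrees(a+q))
print('tip obs',f([[203,406]],.076),'shoulder obs',f([[195,418]],.048), 'posts',f([[170,318],[445,248]],.045))
print('bearing',px2w(p,[[238,282.8]],.016))
q=snap('scene')
for X in ([.4184,.3465,.016],[.605,.085,.076],[*pv,.062]): print(w2px(q,X))
cv2.imwrite('pics/s1.png',cv2.resize(q['image'][130:230,250:390],None,fx=5.5,fy=5.5,interpolation=2))
print(R.from_rotvec(readout.observe()['ee_rot']).as_matrix().round(3))
E
```

```text
0.16696860855032036 0.16696073798440672 0.13671959692890825 0.13691844688080745
c [0.65920105 0.04392563 0.012     ] yaw 14.145443671583417
pivot [0.70283658 0.05492291] obs [[0.70240297 0.05582221 0.062     ]]
seat 0 [0.60738886 0.0847513 ] 162.64544367158342
seat 1.1 [ 0.63295859 -0.01661076] 225.670801135974
tip obs [[0.60705391 0.0844284  0.076     ]] shoulder obs [[0.60709147 0.08466976 0.048     ]] posts [[ 0.6435028   0.09306482  0.045     ]
 [ 0.66932789 -0.00587361  0.045     ]]
bearing [[0.41802406 0.3460514  0.016     ]]
[[303.65725168 320.44881862]]
[[329.64616212 171.66507534]]
[[305.95535981 151.36205354]]
[[ 0.904  0.428  0.   ]
 [ 0.428 -0.904 -0.   ]
 [-0.     0.    -1.   ]]
```

Plate, pivot, spindle and bearing agree with each other to about 1 mm. I'll go round the vise at this height, with the tool turned to yaw 0 so the fingers close along world y.

```bash
python3 -m creep '[[[0, 0, 0], 0.147, 1], [[0, 0, 0], 0.147, 1], [[0, 0, 0], 0.147, 1], [[0.035, -0.03, 0], 0, 1], [[0.035, -0.03, 0], 0, 1], [[0.035, -0.03, 0], 0, 1], [[0.035, -0.03, 0], 0, 1], [[0.035, -0.03, 0], 0, 1], [[0.035, -0.03, 0], 0, 1], [[0.035, -0.03, 0], 0, 1]]' 30 && python3 -m creep '[[[0, -0.04, 0], 0, 1], [[0, -0.04, 0], 0, 1], [[0, -0.04, 0], 0, 1], [[0, -0.04, 0], 0, 1], [[0, -0.04, 0], 0, 1], [[0, -0.04, 0], 0, 1], [[0, -0.04, 0], 0, 1], [[0, -0.04, 0], 0, 1], [[0, -0.04, 0], 0, 1], [[0, -0.04, 0], 0, 1]]'
```

```text
clock: 1.85
position: [0.5137, -0.353, 0.2924]
ee_rot: [3.141, 0.003, 0.001]
force: [0.1, -0.3, -0.5]
width: 0.998
gripper_force: 0.0
clock: 2.85
position: [0.5115, 0.0473, 0.2925]
ee_rot: [-3.142, -0.002, -0.001]
force: [0.5, -0.0, 0.5]
width: 1.0
gripper_force: 0.0
```

```bash
python3 -m creep '[[[0, -0.03, 0], 0, 1], [[-0.01, -0.03, 0], 0, 1], [[-0.01, -0.03, 0], 0, 1], [[-0.01, -0.03, 0], 0, 1], [[-0.01, -0.03, 0], 0, 1], [[-0.01, -0.03, 0], 0, 1], [[-0.01, -0.03, 0], 0, 1], [[-0.01, -0.03, 0], 0, 1], [[-0.01, -0.03, 0], 0, 1], [[-0.014, -0.029, 0], 0, 1]]' && python3 -m creep '[[[0, 0, 0.03], 0, 1], [[0, 0, 0.03], 0, 1], [[0, 0, 0.03], 0, 1], [[0, 0, 0], 0, 1]]'
python3 - <<'E'
from h import *
p=snap('wrist'); cv2.imwrite('pics/w0.png',p['image'])
print(find(p,'bearing'),w2px(p,[.418,.346,.016])); s=readout.observe();print(s['position'],s['joints'])
E
```

```text
clock: 3.85
position: [0.4171, 0.3457, 0.2923]
ee_rot: [-3.141, -0.002, -0.001]
force: [0.5, -1.2, -0.4]
width: 1.002
gripper_force: 0.0
clock: 4.25
position: [0.4157, 0.3429, 0.1989]
ee_rot: [3.137, 0.003, -0.008]
force: [-0.3, 0.4, 0.5]
width: 1.001
gripper_force: 0.0
[(0.88, array([0.348 , 0.3586, 0.0233])), (0.73, array([0.4196, 0.3499, 0.0153])), (0.69, array([0.5879, 0.2058, 0.016 ]))] [[314.02704456 236.20539996]]
[0.41725422 0.34455173 0.20263891] [-0.58538948  0.41342926 -0.27086448  1.8692125   0.13999204  0.87794513
 -2.49334323]
```

View pics/w0.png

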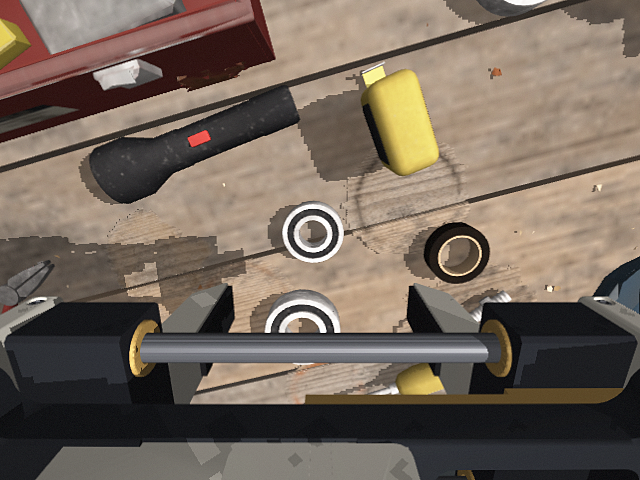

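The wrist view shows the wanted bearing centred at about (313,232), with the 72 mm bearing behind it at (302,320). The pose was still settling, so I'll measure again.

```bash
python3 -m creep '[[[0, 0, 0], 0, 1], [[0, 0, 0], 0, 1]]'
cat >> h.py <<'E'
def ring(p,X,r=.0265):
    """refine bearing centre: bright-ring circle near predicted X"""
    u,v=w2px(p,X)[0]; g=cv2.cvtColor(p['image'],cv2.COLOR_BGR2GRAY)
    e=np.linalg.norm(w2px(p,np.array(X)+[0,r,0])[0]-[u,v])
    c=cv2.HoughCircles(g,cv2.HOUGH_GRADIENT,1,10,param1=150,param2=12,minRadius=int(e*.9),maxRadius=int(e*1.12))
    c=[] if c is None else [k for k in c[0] if np.hypot(k[0]-u,k[1]-v)<25]
    return (u,v,e),[(k,px2w(p,[k[:2]],X[2])[0].round(4)) for k in c]
E
python3 - <<'E'
from h import *
for i in range(2):
    p=snap('wrist'); print(ring(p,[.418,.346,.016]),find(p,'bearing')); print(readout.observe()['position'])
t=snap('top'); print(ring(t,[.418,.346,.016]))
E
```

```text
clock: 4.55
position: [0.4179, 0.3451, 0.2038]
ee_rot: [-3.14, -0.002, -0.003]
force: [0.4, -0.3, 0.4]
width: 1.0
gripper_force: 0.0
((np.float64(317.96260480513274), np.float64(238.41791592718369), np.float64(30.106812935845813)), [(array([317.5, 236.5,  30.2], dtype=float32), array([0.4198, 0.3464, 0.016 ]))]) [(0.72, array([0.4204, 0.3492, 0.0133])), (0.57, array([0.5914, 0.2108, 0.0171]))]
[0.41766219 0.34485619 0.20338144]
((np.float64(317.5670813175387), np.float64(238.2177464298097), np.float64(30.162408348600152)), [(array([318.5, 234.5,  28. ], dtype=float32), array([0.4214, 0.3452, 0.016 ]))]) [(0.73, array([0.5945, 0.2082, 0.0167])), (0.69, array([0.3472, 0.3587, 0.0199])), (0.6, array([0.4239, 0.3484, 0.0136]))]
[0.41748509 0.34466092 0.20293876]
((np.float64(238.02565055561317), np.float64(282.812196906503), np.float64(13.247754218636544)), [(array([235.5, 281.5,  13.4], dtype=float32), array([0.4206, 0.3511, 0.016 ]))])
```

```bash
python3 -m creep '[[[0.002, -0.001, 0.03], 0, 1], [[0, 0, 0.03], 0, 1], [[0, 0, 0.03], 0, 1], [[0, 0, 0.03], 0, 1], [[0, 0, 0], 0, 1], [[0, 0, 0], 0, 1]]'
```

```text
clock: 5.4
position: [0.4191, 0.3456, 0.0825]
ee_rot: [3.141, 0.003, -0.001]
force: [0.1, 0.6, 1.1]
width: 1.002
gripper_force: 0.0
```

```bash
python3 -m creep '[[[0, 0, 0.007], 0, 1], [[0, 0, 0.006], 0, 1], [[0, 0, 0], 0, 1], [[0, 0, 0], 0, 0.3], [[0, 0, 0], 0, 0.3], [[0, 0, 0], 0, 0.3], [[0, 0, 0], 0, 0.3], [[0, 0, 0], 0, 0.3], [[0, 0, 0], 0, 0.3]]' 30
```

```text
clock: 6.3
position: [0.4193, 0.3457, 0.0693]
ee_rot: [-3.141, -0.003, -0.0]
force: [-0.7, 0.2, 1.2]
width: 0.566
gripper_force: 30.0
```

```bash
python3 -m creep '[[[0, 0, -0.015], 0, 0.3], [[0, 0, -0.03], 0, 0.3], [[0, 0, -0.03], 0, 0.3], [[0, 0, -0.03], 0, 0.3], [[0, 0, -0.015], 0, 0.3]]' && python3 -m creep '[[[0.021, 0.029, 0], 0, 0.3], [[0.021, 0.029, 0], 0, 0.3], [[0.021, 0.029, 0], 0, 0.3], [[0.021, 0.029, 0], 0, 0.3], [[0.021, 0.029, 0], 0, 0.3], [[0.021, 0.029, 0], 0, 0.3], [[0.021, 0.029, 0], 0, 0.3], [[0.021, 0.029, 0], 0, 0.3], [[0.02, 0.029, 0], 0, 0.3]]' && python3 -m creep '[[[0, 0, 0], 0.1, 0.3], [[0, 0, 0], 0.1, 0.3], [[0, 0, 0], 0.1, 0.3], [[0, 0, 0], 0, 0.3], [[0, 0, 0], 0, 0.3]]'
python3 - <<'E'
from h import *
p=snap('wrist'); s=readout.observe(); cv2.imwrite('pics/w1.png',p['image']); x=s['position']; print(x,s['joints'],s['width'])
print('predicted bearing top px',w2px(p,[x[0],x[1],x[2]-.053]),'seat tip px',w2px(p,[.6072,.0845,.076]), 'plate corners', w2px(p,[[.607,.085,.048],[.7028,.055,.062],[.6435,.093,.045]]))
print(find(p,'bearing'),find(p,'spindle_seat'))
E
```

```text
clock: 6.8
position: [0.4197, 0.346, 0.1916]
ee_rot: [-3.14, -0.003, -0.003]
force: [0.5, 0.5, -1.3]
width: 0.565
gripper_force: 30.0
clock: 7.7
position: [0.6082, 0.0834, 0.189]
ee_rot: [3.141, 0.003, -0.001]
force: [1.2, 0.4, -1.1]
width: 0.565
gripper_force: 30.0
clock: 8.2
position: [0.6074, 0.0849, 0.189]
ee_rot: [3.107, -0.462, -0.001]
force: [0.2, 0.6, -0.7]
width: 0.569
gripper_force: 30.0
[0.60747245 0.08491295 0.18905182] [-0.13481536  0.52039844 -0.13202294  1.71173729  0.08279255  0.91532105
 -2.16618924] 0.5657195575900682
predicted bearing top px [[317.87380198 315.98800944]] seat tip px [[319.14462896 270.47462135]] plate corners [[318.67631989 256.80454396]
 [319.70087434 110.65018131]
 [293.4238402  213.04627755]]
[(0.73, array([0.6156, 0.0794, 0.1334])), (0.7, array([0.6251, 0.202 , 0.0163]))] [(0.72, array([0.6635, 0.0729, 0.0409]))]
```

View pics/w1.png

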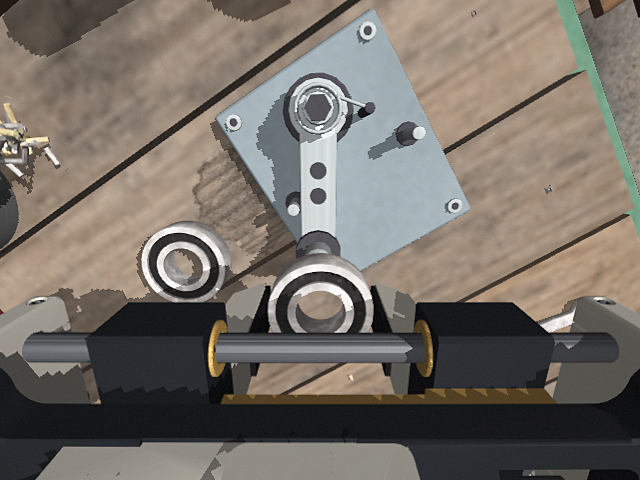

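The held bearing's centre is at (322,307) and the pivot at (319,104), which is 6 px above the predicted row. The bearing's row is shifted by about the same, so the camera has a common tilt bias and the relative alignment holds. I'll lower to just above the spindle tip.

```bash
python3 -m creep '[[[0, 0, 0.02], 0, 0.3], [[0, 0, 0.02], 0, 0.3], [[0, 0, 0], 0, 0.3], [[0, 0, 0], 0, 0.3]]'
python3 - <<'E'
from h import *
s=readout.observe();x=s['position'];print(x)
out=[]
for c,s_ in (('scene',(60,45)),('top',(40,30))):
    p=snap(c); B=np.array([x[0],x[1],x[2]-.053]); S=np.array([.6072,.0845,.076])
    print(c,w2px(p,B),w2px(p,S))
    u,v=w2px(p,B)[0].astype(int); w,h=s_
    out.append(cv2.resize(p['image'][v-h:v+h,u-w:u+w],(390,292),interpolation=2)); print(u-w,v-h)
cv2.imwrite('pics/c1.png',np.hstack(out))
E
```

```text
clock: 8.75
position: [0.6076, 0.0848, 0.1493]
ee_rot: [3.107, -0.466, -0.001]
force: [1.1, 0.4, -1.1]
width: 0.565
gripper_force: 30.0
[0.60759647 0.08480446 0.14934772]
scene [[328.93884381 162.9205976 ]] [[329.01767669 171.0896942 ]]
268 117
top [[372.71755061 181.85536883]] [[371.87093049 183.74190404]]
332 151
```

View pics/c1.png

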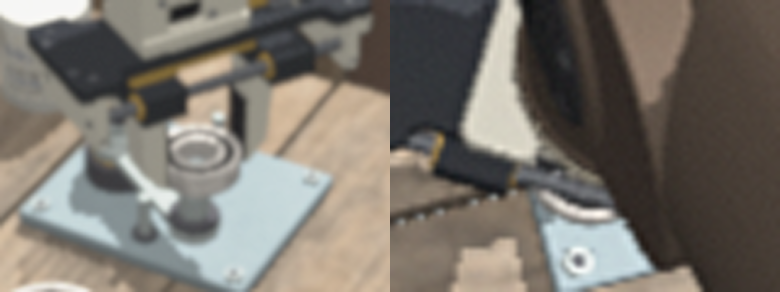

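In the scene crop the bearing (203,152) hangs above the shoulder (197,205), within about 2 mm of alignment. The tapered tip will catch it, so I'll lower slowly and watch the force.

```bash
python3 -m creep '[[[0, 0, 0.006], 0, 0.3], [[0, 0, 0.005], 0, 0.3], [[0, 0, 0], 0, 0.3]]';  python3 -m creep '[[[0, 0, 0.003], 0, 0.3], [[0, 0, 0.002], 0, 0.3], [[0, 0, 0], 0, 0.3]]'
```

```text
clock: 9.15
position: [0.6073, 0.0847, 0.1376]
ee_rot: [3.106, -0.467, -0.001]
force: [-0.6, 0.1, -1.4]
width: 0.567
gripper_force: 30.0
clock: 9.45
position: [0.6077, 0.085, 0.1329]
ee_rot: [-3.107, 0.467, 0.0]
force: [1.1, 1.0, -0.4]
width: 0.563
gripper_force: 30.0
```

```bash
python3 -m creep '[[[0, 0, 0.003], 0, 0.3], [[0, 0, 0.003], 0, 0.3], [[0, 0, 0], 0, 0.3]]';  python3 -m creep '[[[0, 0, 0.003], 0, 0.3], [[0, 0, 0.003], 0, 0.3], [[0, 0, 0], 0, 0.3]]'
```

```text
clock: 9.75
position: [0.6077, 0.085, 0.1269]
ee_rot: [-3.107, 0.467, 0.0]
force: [1.5, 1.0, -1.9]
width: 0.565
gripper_force: 30.0
clock: 10.05
position: [0.6077, 0.085, 0.1208]
ee_rot: [-3.107, 0.467, -0.0]
force: [1.2, 1.5, -2.1]
width: 0.566
gripper_force: 30.0
```

```bash
python3 -m creep '[[[0, 0, 0.002], 0, 0.3], [[0, 0, 0], 0, 0.3]]';  python3 -m creep '[[[0, 0, 0.001], 0, 0.3], [[0, 0, 0], 0, 0.3]]'; python3 -m creep '[[[0, 0, 0.001], 0, 0.3], [[0, 0, 0], 0, 0.3]]'
```

```text
clock: 10.25
position: [0.6077, 0.085, 0.119]
ee_rot: [-3.107, 0.467, -0.0]
force: [1.7, 1.5, -2.7]
width: 0.57
gripper_force: 30.0
clock: 10.45
position: [0.6077, 0.0849, 0.1182]
ee_rot: [-3.107, 0.467, -0.0]
force: [1.0, 2.0, -1.4]
width: 0.567
gripper_force: 30.0
clock: 10.65
position: [0.6078, 0.085, 0.1173]
ee_rot: [-3.107, 0.467, -0.0]
force: [0.9, 1.8, 0.3]
width: 0.567
gripper_force: 30.0
```

```bash
python3 -m creep '[[[0, 0, 0.001], 0, 0.3], [[0, 0, 0], 0, 0.3]]'; python3 -m creep '[[[0, 0, 0], 0, 0.75], [[0, 0, 0], 0, 0.75], [[0, 0, 0], 0, 0.75]]'
python3 - <<'E'
from h import *
p=snap('scene'); u,v=w2px(p,[.6072,.0845,.06])[0].astype(int)
cv2.imwrite('pics/c2.png',cv2.resize(p['image'][v-40:v+40,u-50:u+50],(700,560),interpolation=2)); print(u-50,v-40, w2px(p,[[.6072,.0845,.064],[.6072,.0845,.076]]))
p=snap('wrist');print(find(p,'bearing'))
E
```

```text
clock: 10.85
position: [0.6078, 0.085, 0.1172]
ee_rot: [-3.106, 0.467, -0.001]
force: [-2.5, 1.4, 8.3]
width: 0.569
gripper_force: 30.0
clock: 11.15
position: [0.6074, 0.0843, 0.1159]
ee_rot: [3.106, -0.467, -0.001]
force: [0.3, -0.5, -0.3]
width: 0.738
gripper_force: 0.0
278 137 [[328.9191956  175.78642915]
 [329.01767669 171.0896942 ]]
[(0.95, array([0.6407, 0.1884, 0.0152])), (0.56, array([0.6215, 0.0791, 0.0608]))]
```

View pics/c2.png

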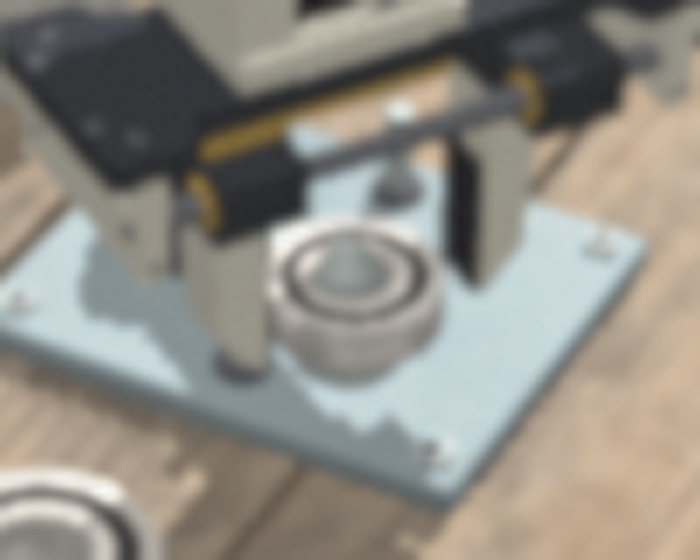

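The scene shows the bearing down over the spindle, hiding the shoulder at about (350,300) in the crop. Contact came at the expected height: underside about 48 mm, 8 N. I'll regrip it and start the swing gently.

```bash
python3 -m creep '[[[0, 0, 0], 0, 0.3], [[0, 0, 0], 0, 0.3], [[0, 0, 0], 0, 0.3], [[0, 0, 0], 0, 0.3], [[0, 0, 0], 0, 0.3]]' 40; python3 -m creep '[[[0.0003, 0.0055, 0], -0.055, 0.3], [[0.0006, 0.011, 0], -0.11, 0.3], [[0.0006, 0.011, 0], -0.11, 0.3], [[0, 0, 0], 0, 0.3]]'
python3 - <<'E'
from h import *
x=readout.observe()['position'];d=x[:2]-np.array([.7028,.0550]);print(np.hypot(*d),np.degrees(np.arctan2(d[1],d[0]))-162.65)
E
```

```text
clock: 11.8
position: [0.6077, 0.085, 0.1162]
ee_rot: [-3.107, 0.467, -0.0]
force: [0.4, 1.9, -1.4]
width: 0.563
gripper_force: 40.0
clock: 12.2
position: [0.6035, 0.0566, 0.1162]
ee_rot: [-3.141, 0.036, -0.0]
force: [1.0, 2.7, -1.7]
width: 0.566
gripper_force: 40.0
0.09926942304097792 16.42000654311593
```

```bash
python3 -m creep '[[[0.0006, 0.011, 0], -0.11, 0.3], [[0.0006, 0.011, 0], -0.11, 0.3], [[0.0006, 0.011, 0], -0.11, 0.3], [[0.0006, 0.011, 0], -0.11, 0.3], [[0, 0, 0], 0, 0.3]]';  python3 -m creep '[[[0.0006, 0.011, 0], -0.11, 0.3], [[0.0006, 0.011, 0], -0.11, 0.3], [[0.0003, 0.0055, 0], -0.055, 0.3], [[0, 0, 0], 0, 0.3], [[0, 0, 0], 0, 0.3]]'
python3 - <<'E'
from h import *
x=readout.observe()['position'];d=x[:2]-np.array([.7028,.0550]);print(np.hypot(*d),np.degrees(np.arctan2(d[1],d[0]))%360-162.65)
E
```

```text
clock: 12.7
position: [0.6125, 0.0151, 0.1163]
ee_rot: [-3.073, -0.648, -0.002]
force: [-0.2, 6.1, 0.8]
width: 0.563
gripper_force: 40.0
clock: 13.2
position: [0.6257, -0.0059, 0.1162]
ee_rot: [-2.955, -1.059, 0.001]
force: [-2.5, 5.9, 2.1]
width: 0.563
gripper_force: 40.0
0.09818386969932447 55.65052954464599
```

```bash
python3 -m creep '[[[0, 0.0055, 0], -0.055, 0.3], [[0, 0.003, 0], -0.03, 0.3], [[0, 0, 0], 0, 0.3]]';  python3 -m creep '[[[0, 0.002, 0], -0.02, 0.3], [[0, 0, 0], 0, 0.3]]'; python3 -m creep '[[[0, 0.001, 0], -0.01, 0.3], [[0, 0, 0], 0, 0.3]]'; python3 -m creep '[[[0, 0.001, 0], 0, 0.3], [[0, 0, 0], 0, 0.3]]'
python3 - <<'E'
from h import *
x=readout.observe()['position'];d=x[:2]-np.array([.7028,.0550]);print(np.hypot(*d),np.degrees(np.arctan2(d[1],d[0]))%360-162.65)
E
```

```text
clock: 13.5
position: [0.6313, -0.0122, 0.1162]
ee_rot: [-2.907, -1.185, 0.001]
force: [-2.7, 6.9, 2.8]
width: 0.563
gripper_force: 40.0
clock: 13.7
position: [0.6325, -0.0135, 0.1162]
ee_rot: [-2.895, -1.214, 0.001]
force: [-2.9, 7.1, 2.8]
width: 0.565
gripper_force: 40.0
clock: 13.9
position: [0.6332, -0.0141, 0.1162]
ee_rot: [-2.889, -1.228, 0.001]
force: [-3.1, 7.3, 2.5]
width: 0.566
gripper_force: 40.0
clock: 14.1
position: [0.6337, -0.0146, 0.1162]
ee_rot: [-2.888, -1.228, 0.002]
force: [-3.6, 6.3, 3.2]
width: 0.564
gripper_force: 40.0
0.09809570943056829 62.58466597046157
```

```bash
for i in 1; do python3 -m creep '[[[0, 0.001, 0], 0, 0.3], [[0, 0, 0], 0, 0.3]]'; done; python3 -m creep '[[[0, 0.001, 0], 0, 0.3], [[0, 0, 0], 0, 0.3]]'; python3 -m creep '[[[0, 0.001, 0], 0, 0.3], [[0, 0, 0], 0, 0.3]]'
```

```text
clock: 14.3
position: [0.6343, -0.0154, 0.1162]
ee_rot: [-2.889, -1.228, 0.002]
force: [-3.9, 6.8, 3.0]
width: 0.565
gripper_force: 40.0
clock: 14.5
position: [0.635, -0.0161, 0.1162]
ee_rot: [-2.888, -1.228, 0.003]
force: [-4.6, 7.1, 3.4]
width: 0.567
gripper_force: 40.0
clock: 14.7
position: [0.6356, -0.0167, 0.1161]
ee_rot: [-2.888, -1.228, 0.003]
force: [-5.2, 6.8, 3.7]
width: 0.565
gripper_force: 40.0
```

```bash
python3 -m creep '[[[0, 0.001, 0], 0, 0.3], [[0, 0, 0], 0, 0.3]]'; python3 -m creep '[[[0, 0.001, 0], 0, 0.3], [[0, 0, 0], 0, 0.3]]'
python3 - <<'E'
from h import *
x=readout.observe()['position'];d=x[:2]-np.array([.7028,.0550]);print(np.hypot(*d),np.degrees(np.arctan2(d[1],d[0]))%360-162.65)
E
```

```text
clock: 14.9
position: [0.636, -0.0171, 0.1161]
ee_rot: [-2.888, -1.228, 0.003]
force: [-5.6, 7.7, 4.1]
width: 0.567
gripper_force: 40.0
clock: 15.1
position: [0.6362, -0.0172, 0.1161]
ee_rot: [-2.887, -1.229, 0.005]
force: [-7.9, 9.3, 6.3]
width: 0.567
gripper_force: 40.0
0.09819001143952244 64.6616672113341
```

The tool has stalled and the force jumped, so the arm is at the stop. One more small push for margin, then a look.

```bash
python3 -m creep '[[[0, 0.0015, 0], 0, 0.3], [[0, 0, 0], 0, 0.3], [[0, 0, 0], 0, 0.3]]'
python3 - <<'E'
from h import *
p=snap('scene'); u,v=w2px(p,[.64,.0,.05])[0].astype(int)
cv2.imwrite('pics/c3.png',cv2.resize(p['image'][v-50:v+50,u-65:u+65],(780,600),interpolation=2)); print(u-65,v-50, w2px(p,[[.633,-.0166,.064],[.6693,-.0059,.045]]))
E
```

```text
clock: 15.4
position: [0.6365, -0.0174, 0.1161]
ee_rot: [-2.885, -1.229, 0.007]
force: [-12.2, 11.6, 9.0]
width: 0.564
gripper_force: 40.0
279 107 [[351.97544928 149.8126328 ]
 [336.06860281 152.29376896]]
```

View pics/c3.png

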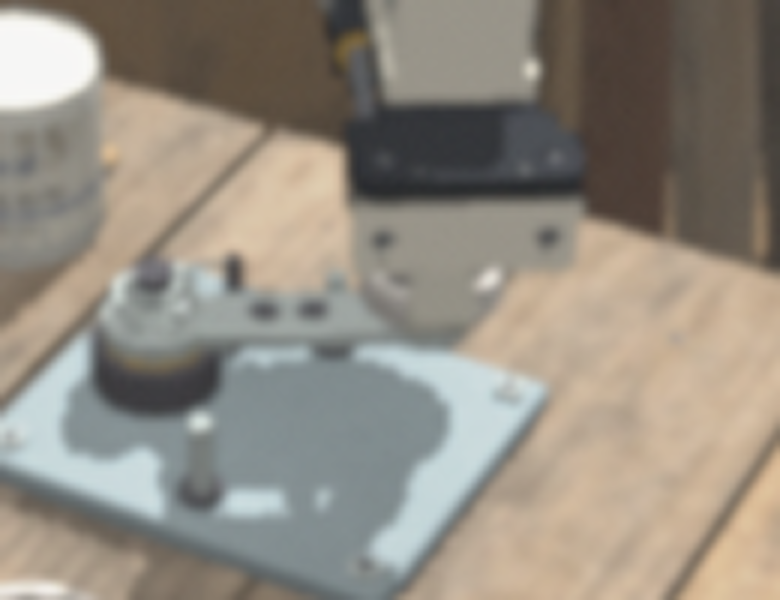

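The arm bar touches the far post at (335,285). The gripper still holds the bearing and is pressing it down onto the shoulder with a steady, moderate push.

```bash
python3 -c "
from cell import workorder; print(workorder.sign_off())"
```

```text
the job is handed in; nothing more can be done
None
```

I fitted the 53 mm bearing over the spindle and down onto the shoulder, wound the tensioner arm to its far stop, and handed the job in with the gripper still holding it there; the sign-off gave no verdict.

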